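Fit the grip sleeve and hold the mask clamp open

ROBOT

A 7-joint arm with a two-finger parallel gripper is mounted at the origin on the work surface. World frame = base frame: x ahead of the robot, y to its left, z up, the work surface at z = 0. Lengths are in m, angles in rad, forces in N, time in s.
With the tool pointing down it reaches from about 0.425 to 0.875 m from the base axis. Payload 4.7 kg.
Tool frame: the origin (TCP) lies midway between the tips of the shut fingers; the grasp point (between the pads) lies 19 mm behind it; z points along the fingers, y is the line along which they close (so a half turn about z gives the same grasp; the last joint's range is limited). The gripper opens to 87 mm and grips with 3 to 60 N. Pads are 19 mm wide; open, the fingers measure 117 mm over their backs; the gripper's body (75 mm by 190 mm) begins 51 mm behind the grasp point.
Start: joints at [1.285, 0.321, -0.07, 1.45, 0.023, 1.371, -0.057], TCP at [0.192, -0.621, 0.223] pointing down, gripper open.
Joint ranges: [-2.86, 2.86], [-0.3, 2.09], [-1.38, 1.24], [0.06, 2.45], [-1.56, 4.7], [0.09, 2.05], [-2.69, 2.69]. Speed limits (rad/s): [2.57, 2.57, 3.14, 3.14, 3.14, 3.14, 3.14].

INTERFACE

Orientations are given as a rotation vector (axis times angle).
In Python, from bench import ctrl, optics, readout gives the robot as it stands (ctrl), with the cameras (optics) and the readings (readout).
- The arm moves only by the shell command python3 inch.py 'ROWS' [FORCE]. ROWS is rows parted by semicolons, their numbers by spaces, 1 to 20 of them, each of 5 numbers: dx, dy, dz in m, then a turn about the tool's z in rad, then the opening from 0.0 (shut) to 1.0 (fully open); each row is the pose to reach, as a shift and turn from the pose commanded when the command began, along the tool's axes at that moment; what a row does not reach only later rows make up. A row lasts 1/10 s, in which the tool goes at most 0.05 m and 0.15 rad, less where a joint would pass 70% of its speed; a pose out of reach is approached as far as the arm can. The fingers move at their own pace and stop on an object; FORCE is the grip in N (left out, the last holds). Time passes only in rows, so rows that do not move let the fingers close. It prints the time, the measured TCP pose, the force, the opening and the grip force at its end.
- readout.get_state(): the state, without advancing time (a new reading comes with each control period).
- optics.get_image(name): name is "scene" or "top" or "wrist"; returns the picture (480x640x3 uint8, red, green, blue); there is no depth.
- optics.camera_model(name): a dict with "vertical_fov" (degrees; the focal length in pixels is half the picture's height over the tangent of half this angle, whatever the lens; pixels are square), "cx", "cy" (the principal point, pixels), "rvec" (rotation vector, rad) and "tvec" (3), from world to camera coordinates, as OpenCV has them; the wrist camera has in their place "hand_eye" (4x4, takes a point from camera to tool coordinates, whose origin is the TCP and whose axes are the flange's). Camera axes: x right, y down, z forward; pixel columns grow to the right and rows downward; lengths in m; the calibration is good to about 2 mm. A picture is of the moment at which its call begins: read the wrist's pose just before it. camera_model takes no time and is no camera call.
- ctrl.close_job(): hands the job in; it is judged then, once.
The state is a dict: "time": time; "joint_positions": joint angles; "qd": joint speeds; "joint_torque": joint torques, N m; "position": TCP position; "tool_rot": TCP orientation; "ft_force": force on the tool from outside, world axes, zero at the start; "torque": the same for the moment, N m; "grip_width": opening from 0.0 (shut) to 1.0 (fully open); "grip_force": force on a finger pad.
Only numpy, scipy, OpenCV 4.12 (cv2) and the standard library are available. Lean on these libraries where they do the work, as an engineer would, in place of code of your own. Each camera call takes 0.05 s, during which the arm holds its last target. There are 200 camera calls.

TASK

The mask clamp's pull pin is bare: find out which of the two brass sleeves fits over the pin, leave that one standing on it fully down, and put the one that is too tight into the red tray. Then, gripping the fitted sleeve, pull the spring-return slide out towards you until its yellow pointer lines up with the red mark, and finish while still holding it there: do not let go. Leave the mask in the clamp, the other masks, the jars and the brush where they are.

Things in the scene. Friction and masses are not known exactly. Their poses are not given: they have to be found in the camera images.
- clamp: blue clamp fixed to the bench: plate 325 x 100 x 14 mm, origin at bench level; x runs along the slide, from pull pin to mask, z up. An aluminium slide bar (150 x 42 mm, top 30 mm above the bench) carries the pull pin and, 76 mm from it towards the mask, a jaw 90 mm wide with its top 60 mm above the bench. The mask's middle is 100 mm along +x from the origin, its top 75 mm above the bench
- slide (a joint): travel of the slide in m: 0 at home (pin 30 mm to the -x side of the clamp origin), growing as it is pulled along the clamp's -x axis, end stop at 0.075. A spring always draws it home: 3.6 N at home, rising 0.12 N per mm, plus 0.4 N friction; let go, it runs home
- pin_foot (a point): centre of the foot of the steel pull pin, on the top face of the slide bar (30 mm above the bench); moves with the slide. The pin is upright, 14 mm in diameter and 41 mm tall, its last 4 mm tapering to 9 mm
- pin_tip (a point): centre of the top of the pull pin, 41 mm above pin_foot; moves with the slide
- pointer (a point): tip of the yellow pointer on the slide, 30 mm above the bench, 55 mm beyond the pin on its -x side and 42 mm to the +y side of the slide's middle (clamp axes); moves with the slide
- mark (a point): top of the red mark tab (4 mm wide along x, 14 mm tall) on the clamp's plate beside the slide; axes as the clamp's. Pointer and mark line up when both have the same x in the clamp's frame; the mark lies 30 to 58 mm to the -x side of the pointer's home place. The pointer passes the tab freely
- sleeve_a: upright brass tube standing on the bench, 32 mm outside, 50 mm tall; origin at the centre of its underside, z along its axis. Outwardly the twin of sleeve_b: one of the two has an 18 mm bore and goes down over the 14 mm pin to its foot, the other an 11 mm bore and stops on the pin's tip, about 40 mm too high. Try which, or look into the bores from above
- sleeve_b: upright brass tube standing on the bench, 32 mm outside, 50 mm tall; origin at the centre of its underside, z along its axis. Outwardly the twin of sleeve_a: one of the two has an 18 mm bore and goes down over the 14 mm pin to its foot, the other an 11 mm bore and stops on the pin's tip, about 40 mm too high. Try which, or look into the bores from above
- tray: shallow red open tray, fixed to the bench, 120 (x) x 140 (y) x 22 mm, walls and floor 4 mm; origin at the centre of its underside
- mask: black and white half-mask lying face up, 170 mm wide, 88 mm deep, 45 mm high; origin at the centre of its underside, y along its width; not to be moved. It lies loose on the clamp's pad between the jaws
- jar_black: closed black paint jar, 66 mm in diameter, 78 mm tall; origin at its underside; not to be moved
- jar_magenta: closed magenta paint jar, 60 mm in diameter, 70 mm tall; origin at its underside; not to be moved
- mask_bright: orange, blue, red and green half-mask lying face up, 170 mm wide, 88 mm deep, 45 mm high; origin at the centre of its underside, y along its width; not to be moved
- mask_blank: white half-mask lying face up, 170 mm wide, 88 mm deep, 45 mm high; origin at the centre of its underside, y along its width; not to be moved
- brush: paint brush lying on the bench, 190 mm long; not to be moved

How it is judged:
By the outcome, as a careful person would: the job done as asked, in the order asked, and still so for the second after the job is handed in, while the arm keeps its last pose, push and grip.
It also fails if it takes over 72 s, if anything falls off the work surface, if the arm or the gripper's body presses on something with over 40 N, if the wrist force passes 120 N, or if a joint passes its speed limit or range.

## Working session

There is one attempt and no reset: what is moved stays moved. The work goes in short steps, Python scripts to look and compute and a shell command to move; the robot and the scene stay as the last step left them, time stands still between calls to the robot, and variables do not carry over. Pictures are saved under pics/ and viewed, at most 10 in all, crops included, and the job is handed in when it is done.

```bash
ls; mkdir -p pics
python3 - <<'E'
from bench import ctrl, optics, readout
import cv2
for n in ("scene","top"):
    cv2.imwrite(f"pics/{n}0.png",optics.get_image(n)[:,:,::-1]); print(n,optics.camera_model(n))
print(optics.camera_model("wrist")); print(readout.get_state())
E
```

```text
bench.py
inch.py
pics
scene {'vertical_fov': 44.94459141617235, 'cx': 318.80960603675544, 'cy': 238.17990415132647, 'rvec': array([ 0.6900628 ,  2.52928222, -1.29654719]), 'tvec': array([ 0.42521315, -0.09426383,  1.87233049])}
top {'vertical_fov': 53.75539851067731, 'cx': 316.0353485410709, 'cy': 235.89657982685776, 'rvec': array([ 2.18262872, -2.15251769,  0.15359392]), 'tvec': array([-0.02119058,  0.52275581,  1.22057395])}
{'vertical_fov': 58.58115140469884, 'cx': 317.41748848034683, 'cy': 242.98536718470788, 'hand_eye': array([[ 1.64219213e-04, -9.66192711e-01, -2.57820903e-01,
         6.91193917e-02],
       [ 9.99999968e-01,  2.08215601e-04, -1.43344423e-04,
         9.15633985e-04],
       [ 1.92180671e-04, -2.57820871e-01,  9.66192715e-01,
        -1.61769843e-01],
       [ 0.00000000e+00,  0.00000000e+00,  0.00000000e+00,
         1.00000000e+00]])}
{'time': 0.1, 'joint_positions': array([ 1.28509466,  0.32173112, -0.07006547,  1.45157482,  0.02257108,
        1.37080197, -0.05693082]), 'qd': array([-4.21075421e-05, -1.67613441e-03, -1.02448053e-03, -1.42806390e-03,
       -1.89287438e-04, -6.15569392e-05, -2.77818715e-05]), 'joint_torque': array([ 3.18075136e-04, -4.92568374e+01, -4.05514799e-01, -3.13401175e+01,
       -6.41794642e-02,  3.93938483e-02,  5.87557770e-05]), 'position': array([ 0.19176689, -0.62053714,  0.2215713 ]), 'tool_rot': array([-3.10469035e+00, -4.68871049e-01,  5.17862402e-04]), 'ft_force': array([-0.02605064,  0.27703789, -0.22083234]), 'torque': array([ 0.02519019, -0.00537864, -0.00989627]), 'grip_force': 0.0, 'grip_width': 0.9975822336804728}
```

View pics/top0.png

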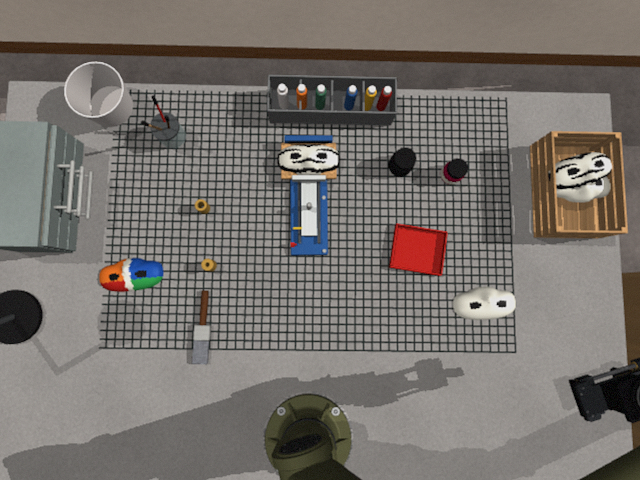

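View pics/scene0.png

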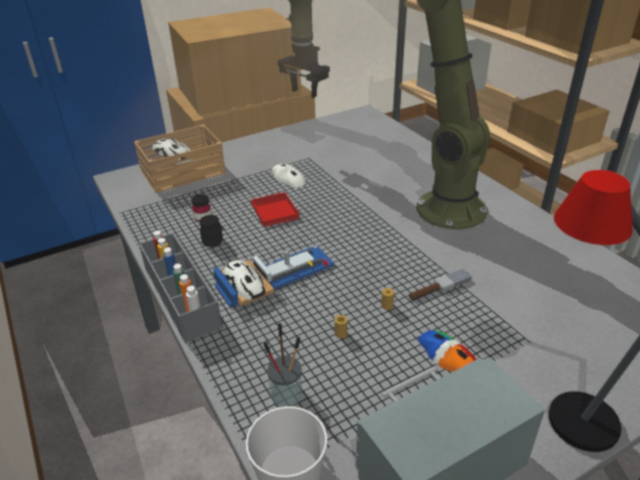

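The top view shows the sleeves at about (202,206) and (208,265). The pin is near (309,206), the yellow pointer at (297,229), the red mark at (293,244) and the tray at (418,250).

```bash
cat > h.py <<'E'
import numpy as np, cv2
from bench import ctrl, optics, readout
from scipy.spatial.transform import Rotation as R
def cam(n,st=None):
    m=optics.camera_model(n); f=240/np.tan(np.radians(m['vertical_fov']/2))
    K=np.array([[f,0,m['cx']],[0,f,m['cy']],[0,0,1]])
    if n=='wrist':
        H=m['hand_eye']; Rt=R.from_rotvec(st['tool_rot']).as_matrix()
        Rc=Rt@H[:3,:3]; return K,Rc,Rt@H[:3,3]+st['position']   # cam->world, centre
    Rw=R.from_rotvec(m['rvec']).as_matrix(); return K,Rw.T,-Rw.T@m['tvec']
def ray(c,uv,z):
    K,Rc,o=c; d=Rc@np.linalg.solve(K,[*uv,1]); return o+d*(z-o[2])/d[2]
def proj(c,p):
    K,Rc,o=c; q=K@(Rc.T@(np.array(p)-o)); return q[:2]/q[2]
def blobs(img,lo,hi,amin=5,roi=None):
    m=cv2.inRange(cv2.cvtColor(img,cv2.COLOR_RGB2HSV),lo,hi)
    if roi: k=np.zeros_like(m); x0,y0,x1,y1=roi; k[y0:y1,x0:x1]=1; m=m*k
    n,l,s,c=cv2.connectedComponentsWithStats(m)
    return [(s[i,4],s[i,:4].tolist(),c[i]) for i in range(1,n) if s[i,4]>=amin]
def to_tool(st,p):
    return R.from_rotvec(st['tool_rot']).as_matrix().T@(np.array(p)-st['position'])
E
python3 - <<'E'
from h import *
img=cv2.imread('pics/top0.png')[:,:,::-1].copy(); c=cam('top')
np.set_printoptions(precision=4,suppress=True)
print('cam',c[2])
for n,lo,hi,roi,z in [('brass',(12,120,60),(28,255,255),(180,190,230,285),.05),('yel',(20,120,80),(32,255,255),(285,215,305,240),.03),('red',(0,150,80),(8,255,255),(280,235,305,255),.014),('blue',(100,120,60),(125,255,255),(280,170,335,262),.014),('tray',(0,150,80),(8,255,255),(380,215,455,285),.022)]:
    for a,b,q in blobs(img,lo,hi,4,roi): print(n,a,b,q,ray(c,q,z))
print('pin',ray(c,(309,206),.071))
E
python3 - <<'E'
import cv2,numpy as np
i=cv2.imread('pics/top0.png')
a=cv2.resize(i[190:285,180:230],None,fx=6,fy=6,interpolation=2); b=cv2.resize(i[170:265,275:345],None,fx=6,fy=6,interpolation=2)
cv2.imwrite('pics/crop1.png',np.hstack([a,b]))
E
```

```text
cam [0.3705 0.0096 1.2752]
brass 139 [195, 199, 15, 15] [202.0432 206.1583] [0.5946 0.2855 0.05  ]
brass 143 [201, 259, 16, 12] [208.4196 264.7273] [0.4418 0.2627 0.05  ]
yel 20 [293, 227, 9, 3] [297.3 227.8] [0.5441 0.036  0.03  ]
red 14 [291, 243, 5, 4] [292.3571 244.4286] [0.5013 0.0488 0.014 ]
blue 1347 [290, 180, 38, 75] [308.3007 224.3014] [0.5563 0.0069 0.014 ]
tray 2312 [390, 223, 58, 53] [417.9909 249.3512] [ 0.4922 -0.2868  0.022 ]
pin [0.5957 0.006  0.071 ]
```

View pics/crop1.png

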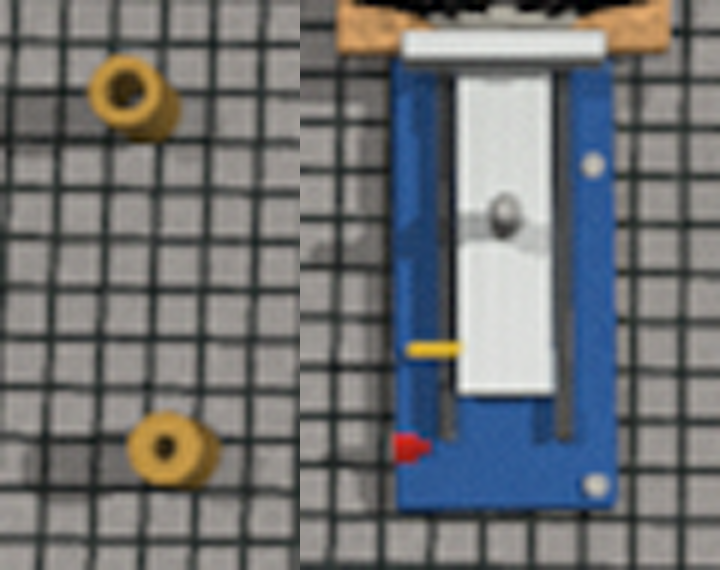

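The upper sleeve, at (0.594, 0.286), has the wide bore and the lower one is tight. Next I look at the clamp from above with the wrist camera.

```bash
python3 inch.py '.53 -.5 -.08 .3 1;.53 -.5 -.08 .3 1;.53 -.5 -.08 .3 1;.53 -.5 -.08 .3 1;.53 -.5 -.08 .3 1;.53 -.5 -.08 .3 1;.53 -.5 -.08 .3 1;.53 -.5 -.08 .3 1;.53 -.5 -.08 .3 1;.53 -.5 -.08 .3 1;.53 -.5 -.08 .3 1;.53 -.5 -.08 .3 1;.53 -.5 -.08 .3 1;.53 -.5 -.08 .3 1;.53 -.5 -.08 .3 1;.53 -.5 -.08 .3 1;.53 -.5 -.08 .3 1;.53 -.5 -.08 .3 1;.53 -.5 -.08 .3 1'
python3 - <<'E'
from h import *
import pickle
st=readout.get_state(); im=optics.get_image('wrist'); print(st['joint_positions'],st['qd'].max(),st['position'],st['tool_rot'])
cv2.imwrite('pics/w1.png',im[:,:,::-1]); pickle.dump(st,open('w1.pkl','wb'))
E
```

```text
time: 2.0
position: [0.5502, 0.0113, 0.3023]
tool_rot: [3.141, -0.005, -0.001]
ft_force: [0.7, -1.0, -0.2]
grip_width: 0.998
grip_force: 0.0
[ 0.55749497  0.12717018 -0.68654029  1.55388164  0.0816306   1.49010908
 -1.70563904] 0.0018439886492447144 [0.55021063 0.01132154 0.30226451] [ 3.14062149e+00 -4.89706006e-03 -9.13903745e-04]
```

View pics/w1.png

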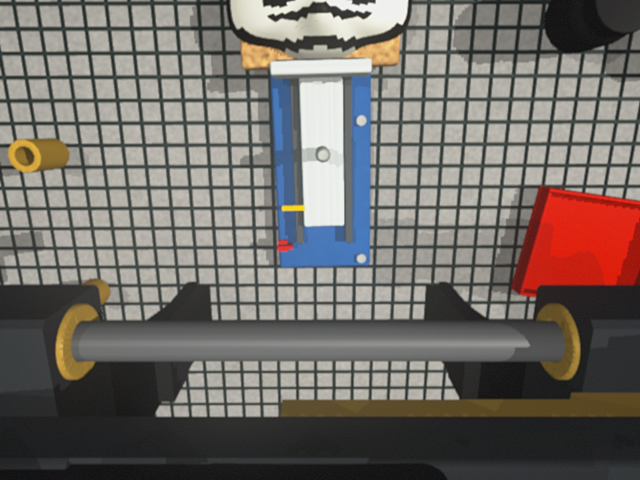

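The wrist view shows the pin tip at (322,155), the pointer at (293,208), the red mark at (285,246), the wide sleeve's rim at (25,156) and the tray from (515,187).

Run:
```python
from h import *
import pickle
np.set_printoptions(precision=4,suppress=True)
st=pickle.load(open('w1.pkl','rb')); im=cv2.imread('pics/w1.png')[:,:,::-1].copy(); c=cam('wrist',st); ct=cam('top')
hsv=cv2.cvtColor(im,cv2.COLOR_RGB2HSV)
for a,b,q in blobs(im,(20,120,80),(32,255,255),10,(270,195,310,220)):
    print('yel',a,b,ray(c,q,.03),'tip',ray(c,(b[0],q[1]),.03))
for a,b,q in blobs(im,(0,150,80),(8,255,255),3,(270,230,310,260)):
    print('red',a,b,q,[ray(c,q,z) for z in(.014,.028)])
g=cv2.cvtColor(im,cv2.COLOR_RGB2GRAY)
cir=cv2.HoughCircles(g[135:175,300:345],cv2.HOUGH_GRADIENT,1,20,param1=100,param2=8,minRadius=4,maxRadius=12)
print('pin',[(x+300,y+135,r,ray(c,(x+300,y+135),.071)) for x,y,r in cir[0]])
# edges of white slide: yaw
m=cv2.inRange(hsv,(100,120,60),(125,255,255)); k=np.zeros_like(m);k[75:270,265:375]=1
pts=cv2.findNonZero(m*k); r=cv2.minAreaRect(pts); bp=cv2.boxPoints(r); print('blue',[ray(c,p,.014) for p in bp])
# sleeve rim: dark inside bore + outer hull
m=cv2.inRange(hsv,(12,100,50),(30,255,255)); k=np.zeros_like(m);k[130:180,0:80]=1
print('sl',cv2.boundingRect(m*k)); 
cir=cv2.HoughCircles(g[130:185,0:80],cv2.HOUGH_GRADIENT,1,20,param1=100,param2=10,minRadius=6,maxRadius=20)
print([(x,y+130,r_,ray(c,(x,y+130),.05)) for x,y,r_ in cir[0]])
# bore radius
for q in[(25,156)]: print(ray(c,q,.05))
i=cv2.resize(im[225:260,265:310],None,fx=8,fy=8,interpolation=cv2.INTER_CUBIC)
j=cv2.resize(im[135:180,0:80],None,fx=6,fy=6,interpolation=cv2.INTER_CUBIC)
j=cv2.copyMakeBorder(j,0,10,0,0,0)
print(i.shape,j.shape)
h=np.zeros((290,850,3),np.uint8); h[:280,:360]=i; h[:280,370:850]=j; cv2.imwrite('pics/c2.png',h[:,:800,::-1])
```

```text
yel 130 [282, 205, 23, 6] [0.5414 0.0347 0.03  ] tip [0.5414 0.0463 0.03  ]
red 99 [277, 241, 15, 10] [283.1111 245.2727] [array([0.4969, 0.0475, 0.014 ]), array([0.5007, 0.0463, 0.028 ])]
pin [(np.float32(322.5), np.float32(154.5), np.float32(7.4), array([0.5971, 0.0052, 0.071 ]))]
blue [array([0.6699, 0.0555, 0.014 ]), array([ 0.6706, -0.0423,  0.014 ]), array([ 0.4734, -0.0501,  0.014 ]), array([0.4725, 0.0595, 0.014 ])]
sl (8, 138, 61, 35)
[(np.float32(20.5), np.float32(157.5), np.float32(19.4), array([0.594, 0.292, 0.05 ])), (np.float32(53.5), np.float32(154.5), np.float32(16.0), array([0.5967, 0.2602, 0.05  ])), (np.float32(8.5), np.float32(183.5), np.float32(15.9), array([0.5694, 0.308 , 0.05  ]))]
[0.5954 0.2874 0.05  ]
(280, 360, 3) (280, 480, 3)
```

View pics/c2.png

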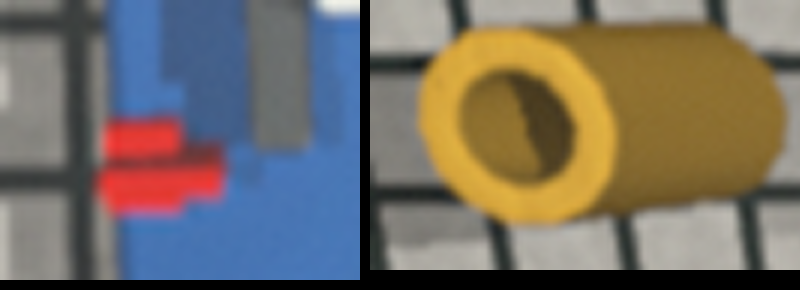

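The bore is about 0.59 of the outside diameter, so this is the 18 mm sleeve. I'll pick it up.

```bash
python3 inch.py '.045 -.276 .12 0 1;.045 -.276 .12 0 1;.045 -.276 .12 0 1;.045 -.276 .12 0 1;.045 -.276 .12 0 1;.045 -.276 .12 0 1;.045 -.276 .12 0 1;.045 -.276 .16 0 1;.045 -.276 .2 0 1;.045 -.276 .23 0 1;.045 -.276 .26 0 1;.045 -.276 .28 0 1;.045 -.276 .286 0 1;.045 -.276 .286 0 1;.045 -.276 .286 0 .3;.045 -.276 .286 0 .3;.045 -.276 .286 0 .3;.045 -.276 .286 0 .3;.045 -.276 .286 0 .3;.045 -.276 .286 0 .3' 30
```

```text
time: 4.05
position: [0.5957, 0.2892, 0.0166]
tool_rot: [3.142, -0.0, 0.0]
ft_force: [-0.1, 0.3, 0.1]
grip_width: 0.542
grip_force: 0.0
```

```bash
python3 inch.py '0 0 0 0 .1;0 0 0 0 .1;0 0 0 0 .1;0 0 0 0 .1;0 0 0 0 .1;0 0 0 0 .1' 30; python3 inch.py '0 0 -.04 0 .1;0 0 -.08 0 .1;0 0 -.12 0 .1;0 0 -.12 0 .1'
python3 - <<'E'
from h import *
import pickle
st=readout.get_state(); im=optics.get_image('wrist'); cv2.imwrite('pics/w2.png',im[:,:,::-1]); pickle.dump(st,open('w2.pkl','wb'))
E
```

```text
time: 4.65
position: [0.5957, 0.2893, 0.0165]
tool_rot: [-3.142, 0.0, 0.0]
ft_force: [-0.4, -0.5, -0.0]
grip_width: 0.364
grip_force: 30.0
time: 5.05
position: [0.5987, 0.2916, 0.1433]
tool_rot: [-3.137, 0.0, -0.015]
ft_force: [0.3, -0.2, -0.3]
grip_width: 0.365
grip_force: 30.0
```

View pics/w2.png

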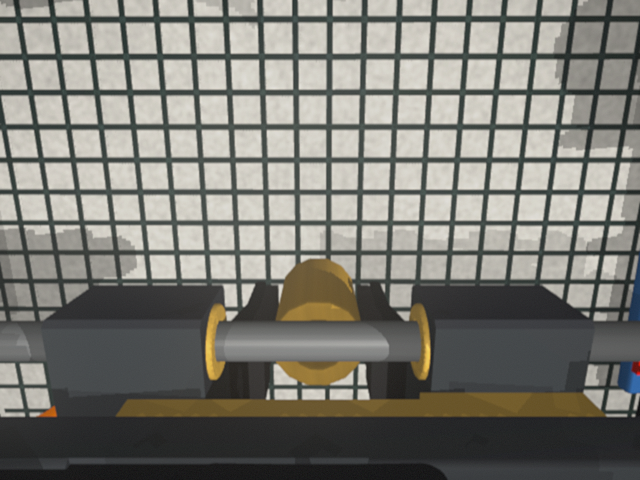

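The sleeve is held upright between the pads. The +x edge of its base is at about (318,259), and its sides are at columns 277 and 357.

Run:
```python
from h import *
np.set_printoptions(precision=4,suppress=True)
im=cv2.imread('pics/w2.png')[:,:,::-1].copy()
st={'tool_rot':np.zeros(3),'position':np.zeros(3)}; c=cam('wrist',st)
b=[(a,b,q) for a,b,q in blobs(im,(12,100,40),(30,255,255),100,(265,240,370,322))]; print(b)
x,y,w,h=b[0][1]
e=ray(c,(x+w/2,y),.0165); print('base edge',e,'centre x',e[0]-.016)
s=readout.get_state(); print(s['position'],s['tool_rot'],s['ft_force'],s['time'])
```

```text
[(np.int32(4072), [276, 259, 84, 62], array([317.7542, 293.6523]))]
base edge [0.0146 0.0015 0.0165] centre x -0.001362429366714664
[0.5974 0.2904 0.1401] [-3.1393  0.0004 -0.0091] [-0.9227 -0.059  -1.6432] 5.1
```

```bash
python3 inch.py '-.03 .04 0 0 .1;-.03 .09 0 0 .1;-.03 .14 0 0 .1;-.03 .19 0 0 .1;-.03 .24 0 0 .1;-.03 .27 0 0 .1;-.03 .284 0 0 .1;-.03 .284 0 0 .1;-.03 .284 0 0 .1;-.03 .284 0 0 .1;-.03 .284 0 0 .1'
python3 - <<'E'
from h import *
import pickle
np.set_printoptions(precision=4,suppress=True)
st=readout.get_state(); im=optics.get_image('wrist'); cv2.imwrite('pics/w3.png',im[:,:,::-1]); pickle.dump(st,open('w3.pkl','wb'))
c=cam('wrist',st); print(st['position'],st['tool_rot'],'exp',proj(c,(.598,.0055,.071)))
E
```

```text
time: 6.2
position: [0.5656, 0.0077, 0.1365]
tool_rot: [-3.141, -0.006, 0.0]
ft_force: [0.2, 0.0, 0.2]
grip_width: 0.364
grip_force: 30.0
[0.5656 0.0077 0.1365] [-3.1408 -0.0055  0.    ] exp [319.6552 200.3107]
```

View pics/w3.png

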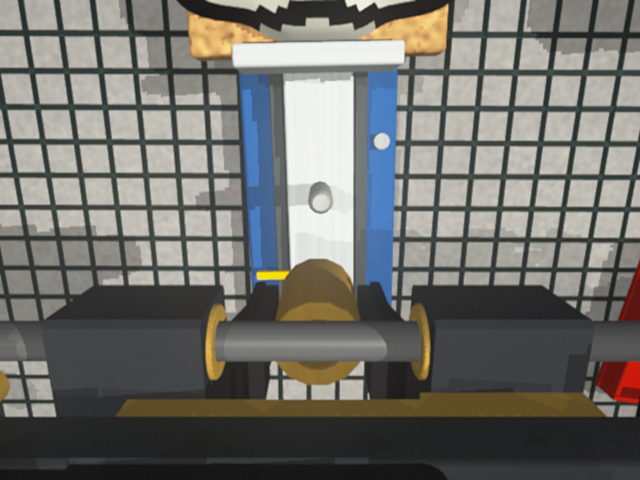

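The pin is at about (320,200), with its tip at the lower end of the outline. I'll measure its width row by row.

Run:
```python
from h import *
import pickle
np.set_printoptions(precision=4,suppress=True,linewidth=200)
st=pickle.load(open('w3.pkl','rb')); c=cam('wrist',st)
im=cv2.imread('pics/w3.png'); g=cv2.cvtColor(im,cv2.COLOR_BGR2GRAY)
print(g[178:218:2,302:340:2])
for x in(.594,.597,.6):
  pr=lambda z,r:[proj(c,(x+r*np.cos(t),.006+r*np.sin(t),z)) for t in np.linspace(0,6.28,60)]
  for z,r in((.071,.0045),(.067,.007),(.03,.007)):
    p=np.array(pr(z,r)); print(x,z,'cols',p[:,0].min(),p[:,0].max(),'rows',p[:,1].min(),p[:,1].max())
```

```text
[[240 241 241 241 243 244 242 242 241 242 242 242 243 243 242 240 242 243 242]
 [241 241 242 241 243 244 244 244 242 232 244 243 244 243 242 240 241 243 242]
 [241 241 242 242 243 240 226 173 139 128 151 178 237 245 242 240 242 243 242]
 [209 210 211 212 217 186 122 115 121 125 132 137 162 239 243 240 241 243 242]
 [203 203 204 207 190 124 118 121 126 129 136 142 147 166 219 229 231 233 242]
 [204 203 206 207 151 119 120 122 126 131 139 144 150 154 198 228 229 232 237]
 [203 202 206 205 135 119 122 126 132 144 149 151 155 156 173 227 230 232 230]
 [202 204 207 197 123 121 130 139 145 162 168 171 172 163 165 226 230 232 230]
 [201 202 206 192 121 128 140 153 178 201 197 195 184 174 163 217 230 232 231]
 [203 203 206 178 124 137 154 209 225 224 225 223 206 187 173 202 230 232 231]
 [202 203 207 168 129 146 204 225 224 224 225 223 219 200 176 184 231 232 231]
 [205 203 207 149 132 163 224 225 224 224 224 220 218 210 180 175 229 233 230]
 [204 202 207 153 133 185 225 223 225 224 221 218 217 216 181 178 229 232 230]
 [210 210 214 186 125 178 224 223 224 222 219 217 217 212 173 188 231 233
[... 635 characters left out ...]
s 193.63526217326213 218.91340409478326
0.594 0.03 cols 307.4689215790611 329.65709481930253 rows 184.98513248958642 207.05103870300127
0.597 0.071 cols 310.3240667138194 327.0997275029048 rows 193.7998489880945 210.420711255728
0.597 0.067 cols 305.86608919746146 331.52735139101077 rows 188.1128458024597 213.55893965675583
0.597 0.03 cols 307.4578987796327 329.709869010751 rows 180.17645935644077 202.3694632556858
0.6 0.071 cols 310.3207562859019 327.15317439083316 rows 188.18103933609854 204.91457329988313
0.6 0.067 cols 305.8480027901339 331.59463564202196 rows 182.5533894724898 208.1691147748264
0.6 0.03 cols 307.44681240921113 329.76294755624957 rows 175.33986077594545 197.6610636919126
```

```bash
python3 inch.py '.033 .0015 0 0 .1;.033 .0015 0 0 .1;.033 .0015 .02 0 .1;.033 .0015 .04 0 .1;.033 .0015 .045 0 .1;.033 .0015 .05 0 .1;.033 .0015 .053 0 .1;.033 .0015 .056 0 .1;.033 .0015 .06 0 .1;.033 .0015 .063 0 .1;.033 .0015 .063 0 .1'
```

```text
time: 7.35
position: [0.5984, 0.0045, 0.0732]
tool_rot: [-3.141, -0.001, 0.0]
ft_force: [-1.5, 1.5, -1.9]
grip_width: 0.365
grip_force: 30.0
```

```bash
python3 inch.py '0 0 .006 0 .1;0 0 .012 0 .1;0 0 .018 0 .1;0 0 .023 0 .1;0 0 .026 0 .1;0 0 .026 0 .1;0 0 .026 0 .1'
```

```text
time: 8.05
position: [0.5984, 0.0045, 0.0466]
tool_rot: [-3.14, -0.001, 0.001]
ft_force: [-0.2, 4.6, -2.0]
grip_width: 0.366
grip_force: 30.0
```

It has gone all the way down. I'll release it, lift off, and go above the tight sleeve.

```bash
python3 inch.py '0 0 0 0 1;0 0 0 0 1;0 0 0 0 1;0 0 0 0 1;0 0 0 0 1;0 0 -.02 0 1;0 0 -.05 0 1;0 0 -.09 0 1;0 0 -.12 0 1;-.16 -.26 -.12 0 1;-.16 -.26 -.12 0 1;-.16 -.26 -.12 0 1;-.16 -.26 -.12 0 1;-.16 -.26 -.12 0 1;-.16 -.26 -.12 0 1;-.16 -.26 -.12 0 1;-.16 -.26 -.12 0 1;-.16 -.26 -.12 0 1;-.16 -.26 -.12 0 1'
python3 - <<'E'
from h import *
np.set_printoptions(precision=4,suppress=True)
im=optics.get_image('top'); st=readout.get_state(); print(st['position'],st['tool_rot'],st['joint_positions'])
for a,b,q in blobs(im,(12,120,60),(28,255,255),4,(280,170,335,262))+blobs(im,(12,120,60),(28,255,255),4,(180,180,235,285)): print(a,b,q,ray(cam('top'),q,.05))
a=cv2.resize(im[170:265,180:345],None,fx=4,fy=4,interpolation=2); w=cv2.resize(optics.get_image('wrist'),None,fx=.6,fy=.6)
cv2.imwrite('pics/c4.png',cv2.vconcat([cv2.copyMakeBorder(w,0,0,0,660-w.shape[1],0),a])[:600,:,::-1])
E
```

```text
time: 9.95
position: [0.4399, 0.2619, 0.1673]
tool_rot: [3.141, -0.006, -0.0]
ft_force: [-0.7, 0.4, -0.4]
grip_width: 0.998
grip_force: 0.0
[0.4398 0.262  0.1673] [ 3.1412 -0.0056 -0.0004] [ 0.28    0.1417 -0.9259  1.8365  0.1206  1.2223 -2.2568]
91 [281, 170, 15, 9] [286.8462 174.1099] [0.6843 0.0657 0.05  ]
81 [322, 170, 13, 9] [329.5432 174.0123] [ 0.6866 -0.0473  0.05  ]
101 [304, 198, 12, 14] [309.4059 204.9802] [0.6024 0.0049 0.05  ]
20 [293, 227, 9, 3] [297.3 227.8] [0.5414 0.0356 0.05  ]
80 [201, 259, 11, 9] [206.425  263.2125] [0.4456 0.268  0.05  ]
```

View pics/c4.png

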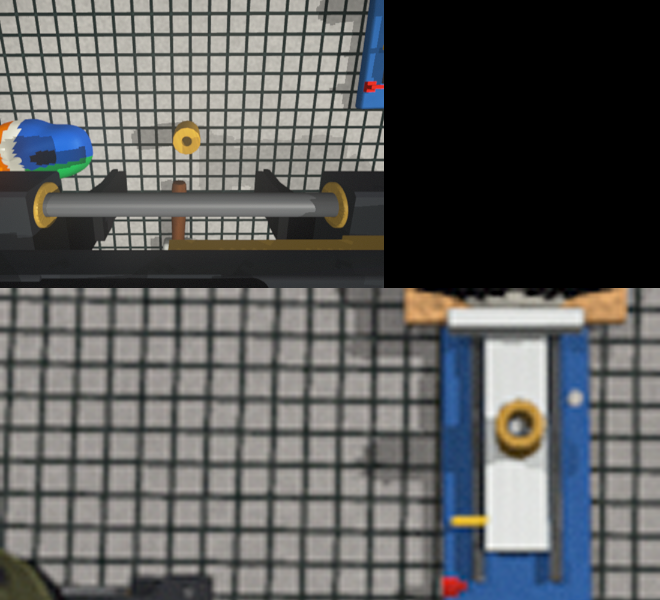

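The wide sleeve sits on the pin. The tight one's rim is at about (312,230) in the wrist view, so I'll compute the shift to it and the tray's position.

Run:
```python
from h import *
np.set_printoptions(precision=4,suppress=True)
st=readout.get_state(); c=cam('wrist',st); im=optics.get_image('wrist')
b=max(blobs(im,(12,100,60),(30,255,255),50,(250,180,370,280)),key=lambda t:t[0]); print(b)
p=ray(c,(b[1][0]+b[1][2]/2,b[2][1]),.05); print(p,to_tool(st,p))
ti=cv2.imread('pics/top0.png')[:,:,::-1].copy()
m=cv2.inRange(cv2.cvtColor(ti,cv2.COLOR_RGB2HSV),(0,150,80),(8,255,255)); k=np.zeros_like(m);k[215:285,380:455]=1
print('tray',[ray(cam('top'),q,.022) for q in cv2.boxPoints(cv2.minAreaRect(cv2.findNonZero(m*k)))])
```

```text
(np.int32(2040), [288, 202, 47, 55], array([311.1569, 229.5005]))
[0.4439 0.2649 0.05  ] [ 0.0043 -0.0028  0.1173]
tray [array([ 0.4443, -0.2067,  0.022 ]), array([ 0.5639, -0.2273,  0.022 ]), array([ 0.5421, -0.3705,  0.022 ]), array([ 0.4228, -0.3482,  0.022 ])]
```

```bash
python3 inch.py '.003 -.003 .04 0 1;.003 -.003 .08 0 .7;.003 -.003 .115 0 .6;.003 -.003 .14 0 .5;.003 -.003 .15 0 .1;.003 -.003 .15 0 .1;.003 -.003 .15 0 .1;.003 -.003 .15 0 .1;.003 -.003 .15 0 .1;.003 -.003 .15 0 .1;.003 -.003 .15 0 .1;.003 -.003 .15 0 .1' 30; python3 inch.py '0 0 -.03 0 .1;0 0 -.07 0 .1;0 0 -.1 0 .1;0 0 -.13 0 .1;0 0 -.13 0 .1'
```

```text
time: 11.3
position: [0.4428, 0.2671, 0.0189]
tool_rot: [-3.141, 0.001, -0.004]
ft_force: [-0.4, -0.3, 5.8]
grip_width: 0.366
grip_force: 30.0
time: 11.8
position: [0.444, 0.2684, 0.1517]
tool_rot: [-3.139, 0.0, -0.012]
ft_force: [-0.1, 0.4, 0.5]
grip_width: 0.362
grip_force: 30.0
```

```bash
python3 inch.py '.05 .05 0 0 .1;.05 .1 0 0 .1;.05 .15 0 0 .1;.05 .2 0 0 .1;.05 .25 0 0 .1;.05 .3 0 0 .1;.05 .35 0 0 .1;.05 .4 0 0 .1;.05 .45 0 0 .1;.05 .5 0 0 .1;.05 .54 0 0 .1;.05 .556 0 0 .1;.05 .556 0 0 .1;.05 .556 0 0 .1;.05 .556 .04 0 .1;.05 .556 .08 0 .1;.05 .556 .1 0 .1;.05 .556 .11 0 .1;.05 .556 .116 0 .1;.05 .556 .116 0 .1'
```

```text
time: 13.8
position: [0.4921, -0.2884, 0.0318]
tool_rot: [-3.142, -0.002, -0.0]
ft_force: [-0.2, 0.0, -0.7]
grip_width: 0.365
grip_force: 30.0
```

```bash
python3 inch.py '0 0 .004 0 .1;0 0 .008 0 .1;0 0 .01 0 .1;0 0 .01 0 .1' ; python3 inch.py '0 0 0 0 .6;0 0 0 0 .6;0 0 0 0 .6;0 0 -.03 0 .6;0 0 -.07 0 .6;0 0 -.12 0 .6;.095 -.05 -.14 0 .75;.095 -.1 -.14 0 .75;.095 -.15 -.14 0 .75;.095 -.2 -.14 0 .75;.095 -.25 -.14 0 .75;.095 -.28 -.14 0 .75;.095 -.294 -.14 0 .75;.095 -.294 -.14 0 .75;.095 -.294 -.14 0 .75'
python3 - <<'E'
from h import *
import pickle
np.set_printoptions(precision=4,suppress=True)
im=optics.get_image('top'); cv2.imwrite('pics/t5.png',im[:,:,::-1])
st=readout.get_state(); w=optics.get_image('wrist'); cv2.imwrite('pics/w5.png',w[:,:,::-1]); pickle.dump(st,open('w5.pkl','wb')); print(st['position'],st['tool_rot'])
a=cv2.resize(im[215:285,380:455],None,fx=3,fy=3); w[480-210:480,640-225:]=a; cv2.imwrite('pics/c5.png',w[:,:,::-1])
E
```

```text
time: 14.2
position: [0.492, -0.2897, 0.0229]
tool_rot: [3.141, -0.001, 0.001]
ft_force: [-1.8, 1.0, 6.2]
grip_width: 0.366
grip_force: 30.0
time: 15.7
position: [0.5866, 0.0052, 0.1614]
tool_rot: [3.141, 0.003, -0.0]
ft_force: [0.3, -0.2, 0.4]
grip_width: 0.75
grip_force: 0.0
[0.5867 0.0034 0.1613] [ 3.1405 -0.0016 -0.0004]
```

View pics/c5.png

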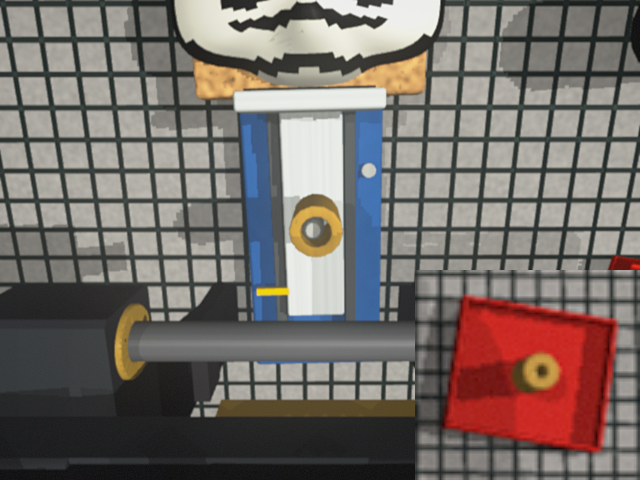

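The tight sleeve stands in the tray. I'll turn the gripper a quarter turn so the wrist camera sits on the pointer's side and the fingers close along the slide.

```bash
python3 - <<'E'
from h import *
import pickle
np.set_printoptions(precision=4,suppress=True)
st=pickle.load(open('w5.pkl','rb')); c=cam('wrist',st); w=cv2.imread('pics/w5.png')[:,:,::-1].copy()
m=cv2.inRange(cv2.cvtColor(w,cv2.COLOR_RGB2HSV),(15,120,170),(28,255,255)); k=np.zeros_like(m);k[190:265,285:350]=1
(u,v),r=cv2.minEnclosingCircle(cv2.findNonZero(m*k)); p=ray(c,(u,v),.08); print(u,v,r,p,to_tool(st,p))
for a,b,q in blobs(w,(20,120,80),(32,255,255),10,(250,280,295,305)): print('yel',b,q,ray(c,q,.03))
E
python3 inch.py '0 0 0 -.15 .75;0 0 0 -.3 .75;0 0 0 -.45 .75;0 0 0 -.6 .75;0 0 0 -.75 .75;0 0 0 -.9 .75;0 0 0 -1.05 .75;0 0 0 -1.2 .75;0 0 0 -1.35 .75;0 0 0 -1.5 .75;0 0 0 -1.571 .75;0 0 0 -1.571 .75;0 0 0 -1.571 .75;0 0 0 -1.571 .75'
python3 - <<'E'
from h import *
import pickle
np.set_printoptions(precision=4,suppress=True)
st=readout.get_state(); w=optics.get_image('wrist'); cv2.imwrite('pics/w6.png',w[:,:,::-1]); pickle.dump(st,open('w6.pkl','wb')); print(st['position'],st['tool_rot'],st['joint_positions'])
E
```

```text
315.601318359375 230.51321411132812 25.841354370117188 [0.5987 0.0032 0.08  ] [0.0121 0.0001 0.0813]
yel [257, 287, 32, 9] [272.7664 290.7049] [0.5418 0.0348 0.03  ]
time: 17.2
position: [0.5867, 0.0037, 0.1615]
tool_rot: [2.224, 2.218, -0.0]
ft_force: [-0.5, 1.2, 0.6]
grip_width: 0.753
grip_force: 0.0
[0.5867 0.0037 0.1615] [ 2.2244  2.2183 -0.0005] [ 0.716   0.3601 -0.9326  1.6688  0.3015  1.2658 -0.2805]
```

View pics/w6.png

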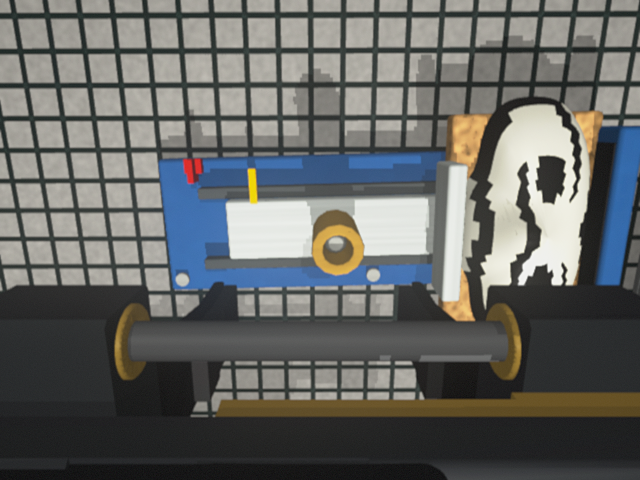

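The clamp now lies across the view, with the mark at about (192,172), the pointer at (252,185) and the sleeve rim at (338,249). That makes ten pictures, so from here I work by numbers only.

Run:
```python
from h import *
import pickle
np.set_printoptions(precision=4,suppress=True,linewidth=220)
st=pickle.load(open('w6.pkl','rb')); c=cam('wrist',st); w=cv2.imread('pics/w6.png')[:,:,::-1].copy()
hsv=cv2.cvtColor(w,cv2.COLOR_RGB2HSV)
m=cv2.inRange(hsv,(15,120,170),(28,255,255)); k=np.zeros_like(m);k[215:280,305:370]=1
(u,v),r=cv2.minEnclosingCircle(cv2.findNonZero(m*k)); p=ray(c,(u,v),.08); print(u,v,r,p,to_tool(st,p))
for a,b,q in blobs(w,(20,120,80),(32,255,255),10,(240,160,265,210)): print('yel',b,q,ray(c,q,.03),'tip',ray(c,(q[0],b[1]),.03))
rm=((hsv[...,1]>150)&((hsv[...,0]<8)|(hsv[...,0]>172)))
print((w[...,0]*rm)[154:190:2,178:208])
for x in(.496,.499,.502): print(x,[proj(c,(x+d,.045,z)) for d in(-.002,.002) for z in(.014,.028)])
```

```text
337.557861328125 249.92149353027344 25.742679595947266 [0.5977 0.0037 0.08  ] [-0.      0.011   0.0815]
yel [248, 169, 10, 34] [252.3015 185.6103] [0.5413 0.0354 0.03  ] tip [0.5418 0.0466 0.03  ]
[[  0   0   0   0   0   0   0   0   0   0   0   0   0   0   0   0   0   0   0   0   0   0   0   0   0   0   0   0   0   0]
 [  0   0   0   0   0   0   0   0   0   0   0   0   0   0   0   0   0   0   0   0   0   0   0   0   0   0   0   0   0   0]
 [  0   0   0   0   0   0   0   0   0   0   0   0   0   0   0   0   0   0   0   0   0   0   0   0   0   0   0   0   0   0]
 [  0   0   0   0   0 169 217 224 218 203 199 200 191 149   0   0 154 216 225 223 224 216 163 102   0   0   0   0   0   0]
 [  0   0   0   0   0   0 219 222 220 219 221 222 219 175 108   0 142 216 224 221 222 220 176 110   0   0   0   0   0   0]
 [  0   0   0   0   0   0 216 223 219 219 219 220 222 197 121   0 134 204 224 220 221 222 200 124   0   0   0   0   0   0]
 [  0   0   0   0   0   0 216 224 220 219 219 220 223 210 129   0 116 181 221 221 221 224 211 131   0   0   0   0   0   0]
 [  0   0   0   0   0   0 202 223 220 218 
[... 980 characters left out ...]
  0   0   0   0   0   0   0   0   0   0   0   0   0   0   0   0   0   0   0   0   0]
 [  0   0   0   0   0   0   0   0   0   0   0   0   0   0   0   0   0   0   0   0   0   0   0   0   0   0   0   0   0   0]
 [  0   0   0   0   0   0   0   0   0   0   0   0   0   0   0   0   0   0   0   0   0   0   0   0   0   0   0   0   0   0]]
0.496 [array([188.9247, 169.4171]), array([182.9813, 171.2998]), array([194.5164, 169.4025]), array([188.8316, 171.2845])]
0.499 [array([193.1185, 169.4061]), array([187.369 , 171.2883]), array([198.7103, 169.3915]), array([193.2194, 171.273 ])]
0.502 [array([197.3123, 169.3951]), array([191.7568, 171.2768]), array([202.9042, 169.3805]), array([197.6072, 171.2615])]
```

```bash
python3 inch.py '0 -.04 .01 0 .75;0 -.087 .02 0 .75;0 -.087 .04 0 .75;0 -.087 .04 0 .75;0 -.087 .04 0 .75;0 -.087 .04 0 .75;0 -.087 .04 0 .75'
python3 - <<'E'
from h import *
import pickle
np.set_printoptions(precision=4,suppress=True,linewidth=250)
st=readout.get_state(); w=optics.get_image('wrist'); cv2.imwrite('pics/w7.png',w[:,:,::-1]); pickle.dump(st,open('w7.pkl','wb')); print(st['position'],st['tool_rot'])
c=cam('wrist',st); hsv=cv2.cvtColor(w,cv2.COLOR_RGB2HSV)
rm=((hsv[...,1]>130)&((hsv[...,0]<10)|(hsv[...,0]>170))).astype(np.uint8)
k=np.zeros_like(rm);k[80:260,260:380]=1; rm*=k
x,y,ww,h=cv2.boundingRect(rm); print('red',x,y,ww,h)
print((w[...,0]*rm)[y:y+h:2,x-1:x+ww+1])
for z in(.014,.028): print(z,[ray(c,(u,y+h/2),z)[0] for u in(x,x+ww)], 'y',[ray(c,(x,v),z)[1] for v in(y,y+h)])
for a,b,q in blobs(w,(20,120,80),(32,255,255),30,(330,60,480,280)): print('yel',b,q,ray(c,q,.03),ray(c,(q[0],b[1]),.03))
E
```

```text
time: 17.95
position: [0.5009, 0.0053, 0.1222]
tool_rot: [-2.221, -2.222, -0.003]
ft_force: [-0.2, 0.2, -0.0]
grip_width: 0.747
grip_force: 0.0
[0.5009 0.0053 0.1222] [-2.2207 -2.2216 -0.0031]
red 304 165 20 29
[[  0   0 147 149 150 146   0   0   0   0   0   0   0   0 146 173 188 191 191 192 175   0]
 [  0 193 245 245 244 238 210 204 224 231 231 231 231 232 237 241 242 242 242 246 242   0]
 [  0 192 244 243 241 236 211 219 240 241 241 240 240 240 240 240 240 240 240 244 241   0]
 [  0 192 244 243 239 224 192 213 239 241 240 240 240 240 240 240 240 240 241 243 241   0]
 [  0 192 244 243 241 222 174 198 239 241 240 240 240 238 237 238 240 240 240 243 241   0]
 [  0 180 243 243 240 223 170 192 239 242 240 240 240 239 239 240 240 239 240 243 241   0]
 [  0   0 244 243 239 222 177 192 238 241 240 240 239 239 240 240 240 240 240 243 241   0]
 [  0   0 245 241 230 225 215 203 237 241 240 240 240 240 240 240 240 241 241 244 242   0]
 [  0   0 245 244 230 225 214 201 238 242 240 240 240 241 240 233 233 234 235 237 229   0]
 [  0   0   0   0   0   0   0   0 222 242 240 240 240 241 224   0   0 
[... 237 characters left out ...]
224 242 241 239 240 243 241   0   0   0   0   0   0   0]
 [  0   0   0   0   0   0   0   0 211 244 242 241 242 245 242   0   0   0   0   0   0   0]
 [  0   0   0   0   0   0   0   0   0 220 228 226 227 229 209   0   0   0   0   0   0   0]]
0.014 [np.float64(0.49174188960586296), np.float64(0.5043081694978023)] y [np.float64(0.05280830338849003), np.float64(0.034670408780087224)]
0.028 [np.float64(0.49216142444608524), np.float64(0.5040762923802995)] y [np.float64(0.05391302144159288), np.float64(0.03671536066034284)]
yel [381, 177, 10, 40] [385.6203 196.5134] [0.5409 0.0355 0.03  ] [0.5404 0.0471 0.03  ]
yel [465, 226, 15, 27] [475.0315 236.0551] [0.5966 0.0112 0.03  ] [0.596  0.0175 0.03  ]
```

```bash
python3 inch.py '-.002 .045 0 0 .75;-.002 .085 0 0 .75;-.002 .097 0 0 .75;-.002 .097 0 0 .75;-.002 .097 .03 0 .7;-.002 .097 .05 0 .65;-.002 .097 .065 0 .6;-.002 .097 .073 0 .55;-.002 .097 .073 0 .1;-.002 .097 .073 0 .1;-.002 .097 .073 0 .1;-.002 .097 .073 0 .1;-.002 .097 .073 0 .1;-.002 .097 .073 0 .1' 40
cat > q.py <<'E'
from h import *
import sys
np.set_printoptions(precision=4,suppress=True,linewidth=250)
st=readout.get_state(); w=optics.get_image('wrist'); cv2.imwrite(f'pics/q{st["time"]:.2f}.png',w[:,:,::-1]); print(st['position'],st['tool_rot'],st['ft_force'],st['grip_width'],st['grip_force'])
c=cam('wrist',st); hsv=cv2.cvtColor(w,cv2.COLOR_RGB2HSV)
r=(0,60,480,285)
for n,lo,hi,z in (('yel',(20,120,80),(32,255,255),.03),('red',(0,130,90),(9,255,255),.028)):
    for a,b,q in blobs(w,lo,hi,20,r): print(n,a,b,q,ray(c,q,z),ray(c,(q[0],b[1]),z))
print('exp ptr',proj(c,(.541,.04,.03)),'mark',proj(c,(.4984,.04,.028)))
E
python3 q.py
```

```text
time: 19.4
position: [0.5975, 0.0028, 0.0496]
tool_rot: [2.22, 2.22, 0.002]
ft_force: [0.2, -0.3, 5.2]
grip_width: 0.359
grip_force: 40.0
[0.5975 0.0028 0.0496] [2.2204 2.2203 0.0018] [ 0.1633 -0.3106  5.2134] 0.3590039829872597 40.001206929737236
yel 723 [181, 189, 17, 55] [189.4066 215.6528] [0.5415 0.0357 0.03  ] [0.5424 0.0472 0.03  ]
yel 650 [289, 255, 56, 30] [313.4508 272.7369] [0.5949 0.0097 0.03  ] [0.5949 0.018  0.03  ]
yel 27 [331, 259, 7, 13] [333.5926 264.7778] [0.6039 0.0134 0.03  ] [0.6039 0.0161 0.03  ]
red 213 [96, 173, 16, 23] [105.1174 183.1831] [0.506  0.0494 0.028 ] [0.5065 0.0537 0.028 ]
red 300 [83, 174, 13, 37] [ 88.7767 191.0867] [0.4985 0.046  0.028 ] [0.4995 0.0533 0.028 ]
exp ptr [187.4778 205.7712] mark [ 90.3623 204.9905]
```

Gripped. Pointer and mark are both in view, 43 mm apart. I'll pull.

```bash
python3 inch.py '0 -.004 0 0 .1;0 -.01 0 0 .1;0 -.016 0 0 .1;0 -.022 0 0 .1;0 -.028 0 0 .1;0 -.034 0 0 .1;0 -.038 0 0 .1;0 -.041 0 0 .1;0 -.042 0 0 .1;0 -.042 0 0 .1;0 -.042 0 0 .1' 45; python3 q.py
```

```text
time: 20.55
position: [0.558, 0.0024, 0.0497]
tool_rot: [2.218, 2.217, 0.009]
ft_force: [7.6, -1.2, 0.2]
grip_width: 0.356
grip_force: 45.0
[0.558  0.0024 0.0497] [2.2182 2.2173 0.0086] [ 7.5583 -1.1992  0.2442] 0.3562560126836478 44.999888180173
yel 711 [184, 190, 18, 55] [192.7581 216.7271] [0.5035 0.0349 0.03  ] [0.5044 0.0464 0.03  ]
yel 694 [293, 255, 47, 30] [314.804  272.2435] [0.5561 0.0095 0.03  ] [0.5561 0.0176 0.03  ]
red 607 [171, 172, 30, 40] [184.2652 185.6606] [0.5003 0.048  0.028 ] [0.5008 0.0538 0.028 ]
exp ptr [279.4927 204.8831] mark [181.2659 204.246 ]
```

```bash
python3 inch.py '0 -.002 0 0 .1;0 -.004 0 0 .1;0 -.005 0 0 .1;0 -.005 0 0 .1;0 -.005 0 0 .1;0 -.005 0 0 .1'; python3 q.py
python3 - <<'E'
import cv2,glob,os,numpy as np
np.set_printoptions(linewidth=250)
f=max(glob.glob('pics/q*.png'),key=os.path.getmtime); h=cv2.cvtColor(cv2.imread(f),cv2.COLOR_BGR2HSV)
for v in range(168,250,3):
    print(v,''.join('Y' if 20<=a<=32 and s>120 and b>80 else ('R' if (a<10 or a>170) and s>130 and b>200 else 'r' if (a<10 or a>170) and s>130 else '.') for a,s,b in h[v,160:220]))
E
```

```text
time: 21.2
position: [0.5533, 0.0023, 0.0497]
tool_rot: [2.218, 2.217, 0.009]
ft_force: [8.3, -1.1, 0.2]
grip_width: 0.36
grip_force: 45.0
[0.5533 0.0023 0.0497] [2.218  2.217  0.0092] [ 8.2527 -1.1398  0.2383] 0.3600105052314416 44.999824982805876
yel 711 [184, 191, 18, 54] [192.8959 216.7876] [0.4989 0.0348 0.03  ] [0.4997 0.0459 0.03  ]
yel 612 [296, 256, 42, 29] [315.1111 271.7337] [0.5515 0.0097 0.03  ] [0.5515 0.017  0.03  ]
red 551 [182, 172, 29, 35] [197.0889 183.0272] [0.5012 0.0491 0.028 ] [0.5015 0.0537 0.028 ]
exp ptr [290.4617 204.6588] mark [192.1346 204.0366]
168 ............................................................
171 ........................................rrrrrrrr............
174 .....................RRRRRRRRRRRRrrrrrrrRRRRRRRRrr..........
177 .....................rRRRRRRRRRRRRrr..rrRRRRRRRRrr..........
180 ......................RRRRRRRRRRRRrrr.rrrRRRRRRRrrr.........
183 ......................RRRRRRRRRRRRRr...rRRRRRRRRRrr.........
186 ......................rRRRRRRRRRRRRrr..rRRRRRRRRRrr.........
189 .......................RRRRRRRRRRRRrrr.rrRRRRRRRRrr.........
[... 600 characters left out ...]
.................YYYYYYYYYYYYY....................
222 ...........................YYYYYYYYYYYYY....................
225 ............................YYYYYYYYYYYYY...................
228 ............................YYYYYYYYYYYYY...................
231 ............................YYYYYYYYYYYYY...................
234 .............................YYYYYYYYYYYY...................
237 .............................YYYYYYYYYYYYY..................
240 .............................YYYYYYYYYYYY...................
243 ..............................YYYYYYYYYYY...................
246 ............................................................
249 ............................................................
```

```bash
cat > e.py <<'E'
from h import *
import glob,os,sys
np.set_printoptions(precision=4,suppress=True,linewidth=250)
st=readout.get_state(); c=cam('wrist',st); print(st['position'])
w=optics.get_image('wrist'); f=w.astype(int); h=cv2.cvtColor(w,cv2.COLOR_RGB2HSV)
Y=cv2.inRange(h,(20,120,80),(32,255,255)); Rd=cv2.inRange(h,(0,130,200),(9,255,255))
Y[:,260:]=0;Y[270:]=0
rows=np.where(Y.any(1))[0]; t=rows[0]
for v in (t+3,t+15,t+30):
    u=np.where(Y[v])[0]; a,b=ray(c,(u[0],v+.5),.03),ray(c,(u[-1]+1,v+.5),.03); print('ptr',v,u[0],u[-1]+1,a,b,'mid',(a+b)[0]/2)
for v in range(t-14,t-1,4):
    u=np.where(Rd[v])[0]; 
    u=u[u<260]; g=np.where(np.diff(u)>3)[0]; s=u[:g[0]+1] if len(g) else u
    a,b=ray(c,(s[0],v+.5),.028),ray(c,(s[-1]+1,v+.5),.028); print('tab',v,s[0],s[-1]+1,a,b,'mid',(a+b)[0]/2, 'from left',a[0]+.002, f[v,s[0]-1:s[-1]+9,0])
E
python3 e.py
python3 - <<'E'
# same on the earlier close picture, home position
import glob; print(sorted(glob.glob('pics/q*')))
E
```

```text
[0.5533 0.0023 0.0497]
ptr 194 185 198 [0.4963 0.0444 0.03  ] [0.5018 0.0444 0.03  ] mid 0.4990119669116818
ptr 206 186 200 [0.4963 0.0393 0.03  ] [0.5023 0.0393 0.03  ] mid 0.49926094628636375
ptr 221 187 200 [0.4962 0.0327 0.03  ] [0.5018 0.0327 0.03  ] mid 0.49898424484477955
tab 177 182 194 [0.495  0.0514 0.028 ] [0.5001 0.0514 0.028 ] mid 0.49750414588962705 from left 0.496957285044476 [197 234 235 233 232 233 233 233 234 233 233 236 231 173 112  97  95 109 161 223 235]
tab 181 183 195 [0.4952 0.0497 0.028 ] [0.5004 0.0497 0.028 ] mid 0.4977972784686856 from left 0.49724423865263695 [234 236 232 232 232 232 233 233 233 233 234 234 208 130  95  96 101 135 198 234 235]
tab 185 183 195 [0.4951 0.048  0.028 ] [0.5002 0.048  0.028 ] mid 0.4976652957626504 from left 0.497106143792231 [209 235 235 233 233 233 233 234 233 233 234 236 230 154  99  99  98 148 227 236 234]
tab 189 184 195 [0.4954 0.0463 0.028 ] [0.5001 0.0463 0.028 ] mid 0.49774640788290314 from left 0.4973948442702533 [235 236 227 212 208 208 209 210 212 213 219 226 183 128 111 104 125 191 234 235]
['pics/q19.40.png', 'pics/q20.55.png', 'pics/q21.20.png']
```

```bash
python3 inch.py '0 -.0012 0 0 .1;0 -.0012 0 0 .1;0 -.0012 0 0 .1;0 -.0012 0 0 .1'; python3 e.py
```

```text
time: 21.7
position: [0.5522, 0.0022, 0.0498]
tool_rot: [2.218, 2.217, 0.01]
ft_force: [8.6, -0.4, -0.3]
grip_width: 0.362
grip_force: 45.0
[0.5522 0.0022 0.0498]
ptr 194 184 197 [0.4948 0.0444 0.03  ] [0.5003 0.0444 0.03  ] mid 0.4975388446918176
ptr 206 186 198 [0.4952 0.0392 0.03  ] [0.5003 0.0392 0.03  ] mid 0.49778434504840735
ptr 221 187 200 [0.4951 0.0327 0.03  ] [0.5007 0.0327 0.03  ] mid 0.49793473161473323
tab 177 185 197 [0.4952 0.0514 0.028 ] [0.5003 0.0514 0.028 ] mid 0.4977297128786258 from left 0.4971826543055331 [227 202 189 217 232 233 233 233 232 232 234 235 222 138  97 102 109 166 234 236 233]
tab 181 185 197 [0.495  0.0497 0.028 ] [0.5002 0.0497 0.028 ] mid 0.4976003104339167 from left 0.4970471696225488 [209 228 197 201 230 233 232 232 232 233 234 235 230 163 107 101 103 142 219 234 234]
tab 185 186 197 [0.4953 0.048  0.028 ] [0.5   0.048 0.028] mid 0.4976835118446883 from left 0.49733748457569055 [231 218 199 223 233 234 233 233 233 233 235 232 196 125 101 102 126 192 234 235]
tab 189 186 198 [0.4952 0.0463 0.028 ] [0.5003 0.0463 0.028 ] mid 0.4977672118479631 from left 0.4972017178847832 [229 226 184 181 203 211 212 212 213 213 218 231 229 147 101 103 106 160 232 235 233]
```

```bash
python3 inch.py '0 0 0 0 .1;0 0 0 0 .1;0 0 0 0 .1;0 0 0 0 .1;0 0 0 0 .1' && python3 e.py | grep ptr && python3 -c "
from bench import ctrl, optics, readout
print(ctrl.close_job())"
```

```text
time: 22.25
position: [0.5522, 0.0022, 0.0498]
tool_rot: [2.218, 2.217, 0.009]
ft_force: [8.3, -0.4, -0.6]
grip_width: 0.362
grip_force: 45.0
ptr 194 184 197 [0.4948 0.0444 0.03  ] [0.5003 0.0444 0.03  ] mid 0.497518418014841
ptr 206 186 198 [0.4952 0.0392 0.03  ] [0.5003 0.0392 0.03  ] mid 0.49776386446722604
ptr 221 187 200 [0.4951 0.0327 0.03  ] [0.5007 0.0327 0.03  ] mid 0.4979141826030097
the job is handed in; nothing more can be done
None
```

The job is handed in: the wide-bore sleeve is fully down on the pin, the tight one stands in the red tray, and the slide is held with the pointer within about 0.2 mm of the mark in the last wrist image (other views allow about 1 mm).

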